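Tare the weighing cup, then weigh the vial

TASK

Set the empty aluminium cup on the balance pan so that its foot drops fully home into the pan's slot (feel for the slot: the pan's exact place is not known), let go of it, then hold the tare key fully down for a good second. Then stand the vial with the yellow contents upright in the cup and leave it there without taring again. Be gentle: the balance must never feel more than 2 kg (20 N), and the other two vials stay standing where they are.

Things in the scene. Friction and masses are not known exactly. Their poses are not given: they have to be found in the camera images.
- balance: White bench balance, fixed; housing 240 (x) x 160 (y) x 45 mm; origin under its centre on the bench, x points from the front (key, display) to the rear (pan), z up. Over its rear half a square steel pan, 96 x 96 x 10 mm, top 68 mm above the bench, sinking on a spring (1.2 N per mm, at most 8 mm). Through the pan's centre goes a slot, 26 mm along x and 34 mm along y.
- balance_seat (a point): Point on the balance at the height of the unloaded pan top, at +23 mm in its x, y 0; axes as the balance. The pan was left anywhere on a stiff carriage (does not shift below 60 N): the slot's centre lies somewhere from +4 to +40 mm beyond this point along the balance x (to the rear), at y 0. A cup foot set down at this point stands on the pan, ahead of the slot.
- tare_key (a joint): Travel of the blue tare key, m: 0 up, 0.006 fully down against its stop. Springy: 0.7 N to start it, 4.9 N fully down. Counts as down above 0.004.
- tare_key_top (a point): Centre of the top of the blue tare key (26 x 24 mm, standing 10 mm proud of the housing, top 55 mm above the bench), at the front of the balance on its right side (at -85 mm in the balance x, -45 mm in its y); moves with the key.
- cup: Loose round aluminium cup, 0.14 kg, open on top; origin at the centre of its underside, z up. Foot: 24 mm diameter, 6 mm long, 0.8 mm chamfer. Cup above it: 56 mm outside, 6 to 36 mm above the origin, wall 3 mm, inner floor at 10 mm. Grip it across the outside. Foot home in the slot: shoulder on the pan, origin 6 to 8 mm below balance_seat; standing beside the slot: 0 to 2 mm below.
- yellow_vial: Loose screw vial with yellow contents and black cap, 27 mm diameter, 64 mm tall (cap: top 12 mm, 25 mm diameter), about 25 g, standing; origin at the centre of its underside, z up.
- clear_vial: Bystander: same vial with clear contents and black cap, standing; origin as the yellow one.
- blue_cap_vial: Bystander: same vial with a blue cap, standing; origin as the yellow one.
Things that resemble listed ones, but are neither listed nor needed, are in the scene too. What is shaped like the cup but orange is not meant. Leave any green look-alike of the yellow_vial alone.

How it is judged (in metres and radians):
On the way, in this order (a step that is already met when the one before it is completed fails the run):
1. the cup's foot is fully home in the pan's slot, cup upright and let go, vial not in it (z of cup in the frame of balance between 0.05 and 0.0635 m and horizontal distance between cup and balance_seat below 0.046 m and angle between cup's own z axis and vertical below 0.06 rad and contact force between the fingers and cup below 0.1 N and horizontal distance between yellow_vial and cup above 0.06 m), for 0.3 s.
2. the tare key is held fully down for a second (0.8 s counts) with the empty cup seated and untouched (all of step 1 and value of joint tare_key above 0.004 m), for 0.8 s.
3. the yellow vial stands in the seated cup (z of cup in the frame of balance between 0.05 and 0.0635 m and horizontal distance between cup and balance_seat below 0.046 m and angle between cup's own z axis and vertical below 0.06 rad and z of yellow_vial in the frame of cup below 0.016 m and horizontal distance between yellow_vial and cup below 0.014 m and angle between yellow_vial's own z axis and vertical below 0.12 rad), for 0.2 s.
At the end, for the whole second after the job is handed in: The cup, upright within 3 degrees, has its foot home in the slot (origin more than 4.5 mm below balance_seat's height); the yellow vial rests upright (7 degrees) in it, underside less than 16 mm above the cup's origin and within 14 mm of its axis; the tare key is up (all of step 3 and linear speed of yellow_vial below 0.02 m/s and value of joint tare_key below 0.0015 m); the robot touches nothing.
It fails at once if more than 20 N on the balance (housing, pan or key) (contact force between balance and anything else above 20 N).
It fails at once if the tare key is pressed while the vial is in the cup (value of joint tare_key above 0.002 m and distance between yellow_vial and cup below 0.03 m).
It fails at once if another vial is moved more than 25 mm or tipped (distance of any of clear_vial, blue_cap_vial from where it was at the start of the episode above 0.025 m or angle between any of clear_vial, blue_cap_vial's own z axis and vertical above 0.4 rad).
It also fails if it takes over 72 s, if anything falls off the work surface, if the arm or the gripper's body presses on something with over 40 N, if the wrist force passes 120 N, or if a joint passes its speed limit or range.

ROBOT

A 6-joint arm with a two-finger parallel gripper is mounted at the origin on a cart in front of the work surface, level with it; the furniture and walls round the work are solid. World frame = base frame: x ahead of the robot, y to its left, z up, the work surface at z = 0. Lengths are in mm, angles in rad, forces in N, time in s.
With the tool pointing down it reaches from about 350 to 975 mm from the base axis. Payload 7.1 kg.
Tool frame: the origin (TCP) lies midway between the tips of the shut fingers; the grasp point (between the pads) lies 19 mm behind it (ctrl.grip_depth is the distance from the TCP to the grasp point, in mm); z points along the fingers, y is the line along which they close (so a half turn about z gives the same grasp; the last joint's range is limited). The gripper opens to 88 mm and grips with 3 to 60 N. Pads are 20 mm wide; open, the fingers measure 115 mm over their backs; the gripper's body (75 mm by 178 mm) begins 61 mm behind the grasp point.
Start: joints at [-1.31, 0.423, 1.63, -0, 1.089, -0.019], TCP at [172.62, -600.672, 222.675] pointing down, gripper open.
Joint ranges: [-3, 3], [-0.9, 2.11], [0.09, 2.58], [-1.31, 4.45], [0.11, 2.69], [-2.54, 2.54]. Speed limits (rad/s): [2.39, 2.39, 3.01, 3.14, 3.14, 3.14].

INTERFACE

Orientations are given as a rotation vector (axis times angle).
In Python, from workcell import ctrl, cams gives the robot as it stands.
- The arm moves only by the tool move_arm, never from a script. Its argument "steps" is a list of rows, each a list of 3 entries, a list of its own where there are three numbers: the shift along the tool's x, y, z in units of 25 mm (1.0 is 25 mm), then the turn about the tool's z in units of 5 degrees (1.0 is 5 degrees), then the closure, from 0 (fully open) to 1 (shut). A call has 1 to 20 rows; each row shifts and turns the commanded pose from where the row before left it, along the tool's axes as they then stand; what a row does not reach is not made up. A row lasts 1/12 s, in which the tool goes at most 41.7 mm and 7.16 degrees, less where a joint would pass 70% of its speed; a pose out of reach is approached as far as the arm can. A call is refused whole if a number of a shift passes 1 or a number of a turn 1, either way. A call with a gripper value outside its range is refused whole. The fingers move at their own pace and stop on an object; the grip force is fixed at half the most. Time passes only in rows, so rows that do not move let the fingers close. It gives the time, the measured TCP pose, the force, the opening and the grip force at its end, in the units of the state.
- ctrl.get_obs(): the state, without advancing time (a new reading comes with each control period).
- cams.get_image(name): name is "side" or "top"; returns a dict with "image" (480x640x3 uint8, red, green, blue), "camera_matrix" (3x3 intrinsics, pixels), "k1" (the pictures are not rectified: a ray, as slopes to the right and down, at radius r is drawn at 1 + k1 r^2 times it, then the intrinsics apply), "xyz" and "rotation" of the camera in the world. Camera axes: x right, y down, z forward; pixel columns grow to the right and rows downward; lengths in mm; the calibration is good to about 2 mm. A picture is of the moment at which its call begins. There is no depth.
- ctrl.close_job(): hands the job in; it is judged then, once.
Trained networks look in the newest picture that a camera, given by its name, has taken for a name from the list of things; names that differ only in an ending like _2 or _b are one class to them, and where a whole thing is asked for, a point or a joint stands for the part that bears it (a point fixed in the world has none). Each returns a list of dicts, best first, with "p" (0 to 1); they miss things now and then, are a little off and sometimes report something else, mostly with a low value. They report only what shows in the picture. A call takes as long as a camera call. They do not tell look-alikes from the thing itself.
- cams.boxes_of(camera, thing): "rect" ([centre column, centre row, width, height] in pixels, round what is visible of it).
- cams.cut_out(camera, thing): "pixels" (480x640 bool, what is visible of it) and "rect" ([centre column, centre row, width, height] in pixels, round what is visible of it).
The state is a dict: "t": time; "qpos": joint angles; "qvel": joint speeds; "joint_torque": joint torques, N m; "ee_pos": TCP position; "orientation": TCP orientation; "ft_force": force on the tool from outside, world axes, zero at the start; "moment": the same for the moment, N m; "width": finger opening in mm; "grasp_force": force on a finger pad.
Only numpy, scipy, OpenCV 4.12 (cv2) and the standard library are available. Lean on these libraries where they do the work, as an engineer would, in place of code of your own. Each camera call takes 0.05 s, during which the arm holds its last target. There are 200 camera calls.

## Working session

There is one attempt and no reset: what is moved stays moved. The work goes in short steps, Python scripts to look and compute and a tool call to move; the robot and the scene stay as the last step left them, time stands still between calls to the robot, and variables do not carry over. Pictures are saved under pics/ and viewed, at most 10 in all, crops included, and the job is handed in when it is done.

Besides the shell and the picture viewer there is one more tool, called after "Emit:" by a JSON object that holds its "method" and its "body". move_arm: Moves the arm, as the interface text tells. Its arguments: {"type":"object","properties":{"steps":{"type":"array"}},"required":["steps"]}

```bash
ls; mkdir -p pics; cat > h.py <<'E'
import numpy as np, cv2
from workcell import ctrl, cams
def shot(name,fn=None):
    im=cams.get_image(name)
    if fn: cv2.imwrite('pics/'+fn,cv2.cvtColor(im['image'],cv2.COLOR_RGB2BGR))
    return im
def ray(im,u,v):
    K=np.array(im['camera_matrix']);d=np.array([(u-K[0,2])/K[0,0],(v-K[1,2])/K[1,1]])
    s=d.copy()
    for _ in range(30): s=d/(1+im['k1']*(s@s))
    return np.array(im['rotation'])@np.r_[s,1]
def onz(im,u,v,z):
    r=ray(im,u,v);c=np.array(im['xyz']);return c+r*(z-c[2])/r[2]
def proj(im,p):
    q=np.array(im['rotation']).T@(np.array(p,float)-np.array(im['xyz']));s=q[:2]/q[2]
    s=s*(1+im['k1']*(s@s));K=np.array(im['camera_matrix']);return np.array([K[0,0]*s[0]+K[0,2],K[1,1]*s[1]+K[1,2]])
E
python3 - <<'E'
from h import *
np.set_printoptions(precision=3,suppress=True)
print(ctrl.get_obs())
for n in('top','side'):
    im=shot(n,n+'1.png');print(n,im['xyz'],im['rotation'],im['camera_matrix'],im['k1'])
    for t in('balance','cup','yellow_vial','clear_vial','blue_cap_vial','tare_key_top'):
        print(t,[(np.round(b['rect']),round(b['p'],2)) for b in cams.boxes_of(n,t)])
E
```

```text
pics
{'t': 0.0, 'qpos': array([-1.31 ,  0.424,  1.631, -0.   ,  1.089, -0.019]), 'qvel': array([-0.001, -0.   , -0.002, -0.001,  0.   , -0.001]), 'joint_torque': array([  0.   , -54.463, -27.367,   0.064,   0.023,  -0.   ]), 'ee_pos': array([ 172.461, -600.154,  221.895]), 'orientation': array([-3.109, -0.438,  0.   ]), 'ft_force': array([ 0.32 ,  0.101, -0.858]), 'moment': array([-0.029, -0.038, -0.021]), 'grasp_force': 0.0, 'width': 87.73687028361317}
top [435.3     3.807 925.613] [-2.132  2.176 -0.141] [[454.732   0.    321.145]
 [  0.    454.732 240.166]
 [  0.      0.      1.   ]] -0.08460288699105357
balance [(array([294., 234.,  94., 128.]), 0.6)]
cup [(array([205., 255.,  30.,  33.]), 0.95), (array([206., 301.,  34.,  30.]), 0.81)]
yellow_vial [(array([445., 217.,  19.,  15.]), 0.72), (array([456., 248.,  22.,  16.]), 0.6)]
clear_vial [(array([457., 308.,  26.,  17.]), 0.51)]
blue_cap_vial [(array([438., 186.,  19.,  20.]), 0.62)]
tare_key_top [(array([320., 271.,  12.,  19.]), 0.47)]
side [ 529.668 -908.863  641.785] [-2.119 -0.014 -0.023] [[466.018   0.    323.391]
 [  0.    466.018 235.757]
 [  0.      0.      1.   ]] -0.06822900428550235
balance [(array([337., 247.,  99.,  51.]), 0.8), (array([302., 246.,  11.,   8.]), 0.59)]
cup [(array([286., 209.,  19.,  17.]), 0.9), (array([319., 212.,  23.,  18.]), 0.63)]
yellow_vial [(array([316., 335.,  15.,  34.]), 0.66), (array([352., 328.,  14.,  36.]), 0.63)]
clear_vial [(array([256., 330.,  14.,  34.]), 0.97)]
blue_cap_vial [(array([386., 323.,  10.,  29.]), 0.79)]
tare_key_top [(array([301., 250.,  11.,   5.]), 0.54)]
```

```bash
sed -i "s/np.array(im\['rotation'\])/cv2.Rodrigues(np.array(im['rotation'],float))[0]/" h.py
python3 - <<'E'
import cv2
for n,(r0,r1,c0,c1) in {'top':(150,340,180,490),'side':(180,380,230,430)}.items():
    i=cv2.imread(f'pics/{n}1.png')[r0:r1,c0:c1]
    f=min(800/i.shape[1],600/i.shape[0]);cv2.imwrite(f'pics/{n}1c.png',cv2.resize(i,None,fx=f,fy=f,interpolation=cv2.INTER_CUBIC));print(f)
E
```

```text
2.5806451612903225
3.0
```

View pics/top1c.png

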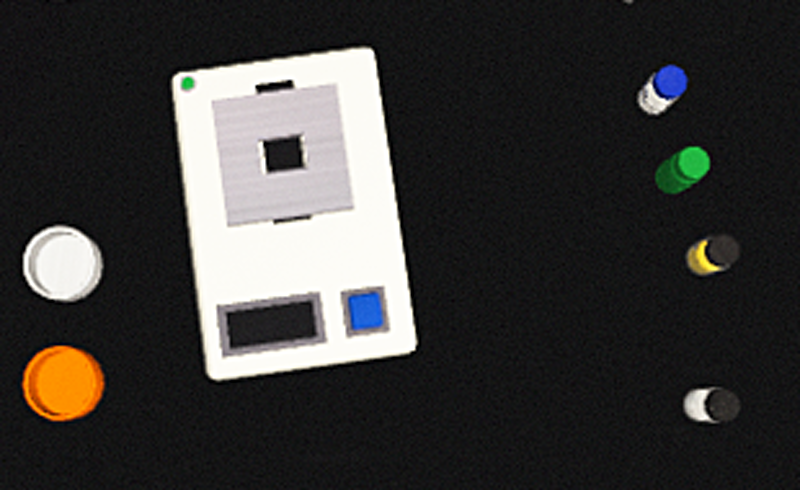

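View pics/side1c.png

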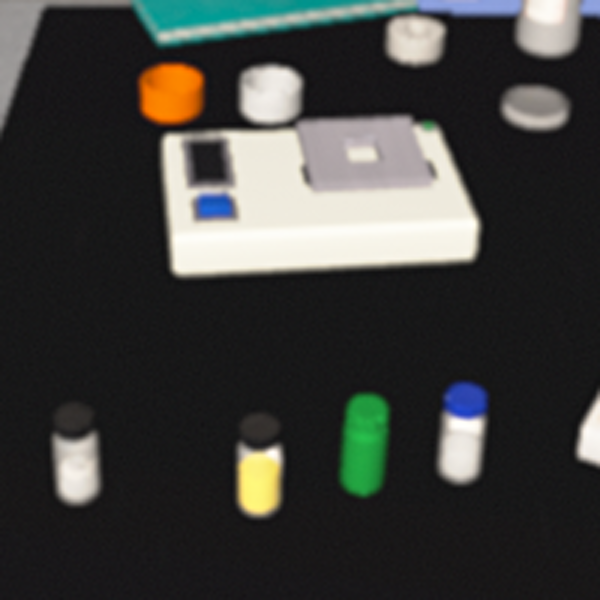

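View pics/side1.png

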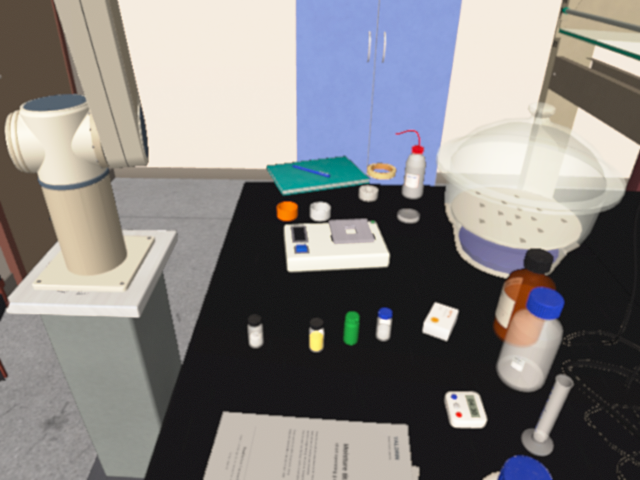

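```bash
cat > fit.py <<'E'
from h import *
from scipy.optimize import least_squares
np.set_printoptions(precision=1,suppress=True)
ims={n:shot(n) for n in('top','side')}
def blob(n,m,near):
    m=cv2.morphologyEx(m.astype(np.uint8),cv2.MORPH_OPEN,np.ones((2,2)))
    k,l,s,c=cv2.connectedComponentsWithStats(m)
    i=1+np.argmin([np.hypot(*(c[j]-near))+(1e4 if s[j][4]<15 else 0) for j in range(1,k)]);return c[i],s[i]
def tri(a,b):
    A=[];B=[]
    for n,uv in(('top',a),('side',b)):
        r=ray(ims[n],*uv);r/=np.linalg.norm(r);P=np.eye(3)-np.outer(r,r);A.append(P);B.append(P@ims[n]['xyz'])
    return np.linalg.lstsq(np.vstack(A),np.hstack(B),rcond=None)[0]
T,S=ims['top'],ims['side']
h={n:cv2.cvtColor(ims[n]['image'],cv2.COLOR_RGB2HSV) for n in ims}
blue=lambda n:(h[n][...,0]>95)&(h[n][...,0]<125)&(h[n][...,1]>150)&(h[n][...,2]>90)
kt,_=blob('top',blue('top'),(321,271));ks,_=blob('side',blue('side'),(301,249))
print('key',kt,ks,onz(T,*kt,55),onz(S,*ks,55))
g=h['top'][...,2]
st,ss=blob('top',g<70,(290,210));print('slot',st,ss,onz(T,*st,68))
# fit of housing outline
m=(cv2.morphologyEx(((g>190)&(h['top'][...,1]<40)).astype(np.uint8),cv2.MORPH_OPEN,np.ones((3,3))))
m[:,:240]=0;m[:,350:]=0
ct=max(cv2.findContours(m,0,1)[0],key=cv2.contourArea)
P=np.array([onz(T,*p,45)[:2] for p in ct[:,0]],np.float32)
(c,wh,a)=cv2.minAreaRect(P);print('housing',c,wh,a)
bx=cv2.boxPoints((c,wh,a));print(bx)
for n in('clear_vial','yellow_vial','blue_cap_vial','cup'):
    for cam in('top','side'):
        for b in cams.cut_out(cam,n):
            r=b['rect'];px=b['pixels'];u,v=np.nonzero(px)[::-1]
            print(n,cam,round(b['p'],2),np.round(r,1),'mean rgb',ims[cam]['image'][px].mean(0),
              'bottom' if cam=='side' else 'ctr', onz(ims[cam],r[0],r[1]+r[3]/2,0) if cam=='side' else onz(ims[cam],u.mean(),v.mean(),36 if n=='cup' else 32))
E
python3 fit.py
```

```text
key [322.1 271.1] [302.1 249.5] [489.6   1.8  55. ] [493.3  -9.6  55. ]
slot [290.3 210.3] [283 204  15  13 161] [606.7  60.3  68. ]
housing (569.5939331054688, 57.45210266113281) (237.72540283203125, 157.7606964111328) 6.937648296356201
[[442.1 121.4]
 [461.1 -35.2]
 [697.1  -6.5]
 [678.1 150.1]]
clear_vial top 0.56 [456.6 307.8  25.2  15.9] mean rgb [100.6  97.8  93.5] ctr [ 415.4 -258.1   32. ]
clear_vial side 0.86 [255.8 331.2  15.4  36.3] mean rgb [149.1 144.  138.1] bottom [ 416.  -273.5    0. ]
clear_vial side 0.27 [336.1 245.7 101.5  50.6] mean rgb [212.8 208.8 202.3] bottom [573.5 -15.3   0. ]
yellow_vial top 0.8 [455.2 248.   23.3  17.2] mean rgb [103.1  92.   51. ] ctr [ 530.5 -264.8   32. ]
yellow_vial top 0.56 [444.7 215.9  23.   17.5] mean rgb [ 24.7 123.4  45.1] ctr [ 597.1 -246.    32. ]
yellow_vial side 0.66 [353.8 327.7  16.7  34.6] mean rgb [ 31.5 143.2  58.4] bottom [ 602.1 -257.5    0. ]
yellow_vial side 0.64 [314.6 334.3  16.7  32.4] mean rgb [174.2 163.   99.9] bottom [ 527.1 -273.6    0. ]
blue_cap_vial top 0.65 [437.9 184.7  19.2  17. ] mean rgb [ 96.4 108.1 174.2] ctr [ 661.6 -233.4   32. ]
blue_cap_vial side 0.88 [385.8 324.6  14.2  29.9] mean rgb [152.9 156.3 182.5] bottom [ 665.5 -241.5    0. ]
blue_cap_vial side 0.5 [301.9 247.1  10.7  13.2] mean rgb [ 75.6 109.7 181.6] bottom [490.2  55.5   0. ]
cup top 0.87 [204.4 299.7  29.1  30.2] mean rgb [244.5 130.9   0.1] ctr [442.6 232.9  36. ]
cup top 0.84 [206.2 254.3  29.3  29.7] mean rgb [229.7 227.8 223. ] ctr [532.9 234.9  36. ]
cup side 0.63 [286.4 210.3  16.5  19.2] mean rgb [238.2 117.8   0. ] bottom [440.2 224.2  -0. ]
cup side 0.54 [319.2 212.8  19.5  17.8] mean rgb [218.3 213.5 207.1] bottom [531.8 217.6   0. ]
```

```bash
cat > sil.py <<'E'
from h import *
np.set_printoptions(precision=1,suppress=True)
from scipy.optimize import minimize
def sil(im,x,y,z,parts):
    m=np.zeros((480*4,640*4),np.uint8);a=np.linspace(0,2*np.pi,40)
    for r,z0,z1 in parts:
        p=np.array([proj(im,(x+r*np.cos(t),y+r*np.sin(t),z+zz)) for t in a for zz in(z0,z1)])
        cv2.fillConvexPoly(m,cv2.convexHull(((p+.5)*4).astype(np.int32)),1)
    return cv2.resize(m.astype(np.float32),(640,480),interpolation=cv2.INTER_AREA)
def fit(ims,masks,x0,z,parts):
    def f(q): return sum(np.abs(sil(ims[n],q[0],q[1],z,parts)-masks[n]).sum() for n in masks)
    r=minimize(f,x0,method='Nelder-Mead',options=dict(initial_simplex=[x0,(x0[0]+6,x0[1]),(x0[0],x0[1]+6)],xatol=.2,fatol=.2));return r.x,r.fun
CUP=[(12,0,6),(28,6,36)];VIAL=[(13.5,0,52),(12.5,52,64)]
E
python3 - <<'E'
from sil import *
ims={n:shot(n) for n in('top','side')}
def win(im,c,w,f):
    m=np.zeros((480,640),np.float32);x,y=c;s=np.s_[y-w:y+w,x-w:x+w];m[s]=f(im['image'].astype(int)[s]);return m
M={n:win(ims[n],c,w,lambda i:i.min(2)>70) for n,c,w in(('top',(206,254),21),)}
M2={'side':win(ims['side'],(319,211),14,lambda i:i.min(2)>70)}
print('cup',fit(ims,M,(534.,238.),0,CUP),fit(ims,M2,(534.,238.),0,CUP))
for n,c in(('top',(455.2,248)),('side',(314.6,334.3))):
    b=min(cams.cut_out(n,'yellow_vial'),key=lambda b:abs(b['rect'][0]-c[0])+abs(b['rect'][1]-c[1]))
    print('vial',n,b['rect'],fit(ims,{n:b['pixels'].astype(np.float32)},(530.,-263.),0,VIAL))
# yellow contents centroid, both views
for n,c in(('top',(455,248)),('side',(315,334))):
    i=ims[n]['image'].astype(int);m=(i[...,0]>120)&(i[...,0]-i[...,2]>60)
    v,u=np.nonzero(m);k=(abs(u-c[0])<16)&(abs(v-c[1])<25);print(n,u[k].mean(),v[k].mean(),u[k].min(),u[k].max(),v[k].min(),v[k].max(),onz(ims[n],u[k].mean(),v[k].mean(),20))
T=ims['top'];i=T['image'].astype(int)
m=np.zeros((480,640),np.uint8);w=np.s_[175:245,255:325];h=cv2.cvtColor(T['image'],cv2.COLOR_RGB2HSV)[w]
m[w]=(h[...,2]<205)&(h[...,2]>70);m=cv2.morphologyEx(m,cv2.MORPH_OPEN,np.ones((3,3)))
ct=max(cv2.findContours(m,0,1)[0],key=cv2.contourArea)
print('pan',cv2.minAreaRect(np.array([onz(T,*p,68)[:2] for p in ct[:,0]],np.float32)))
print('side slot',onz(ims['side'],350.7,230.3,68))
print(ctrl.get_obs()['ee_pos'],ctrl.get_obs()['t'])
E
```

```text
cup (array([534.8, 238.3]), np.float64(24.5625)) (array([532.7, 240.2]), np.float64(114.375))
vial top [457.4, 247.0, 21.9, 18.0] (array([ 529.3, -263.9]), np.float64(36.1875))
vial side [315.9, 333.8, 17.6, 36.0] (array([ 529.5, -262.7]), np.float64(50.625))
top 451.09090909090907 250.2077922077922 447 457 243 255 [ 528.1 -259.2   20. ]
side 315.6463414634146 340.6747967479675 309 323 331 350 [ 528.7 -268.    20. ]
pan ((565.3234252929688, 95.85306549072266), (3.8263344764709473, 3.915529727935791), 89.62681579589844)
side slot [608.1  59.3  68. ]
[ 172.6 -600.7  222.7] 1.4
```

Emit:
{"method": "move_arm", "body": {"steps": [[[0,0,0],1,0],[[0,0,0],0.82,0],[[0.58,-1,0],0,0],[[0.58,-1,0],0,0],[[0.58,-1,0],0,0],[[0.58,-1,0],0,0],[[0.58,-1,0],0,0],[[0.58,-1,0],0,0],[[0.58,-1,0],0,0],[[0.58,-1,0],0,0],[[0.58,-1,0],0,0],[[0.58,-1,0],0,0],[[0.58,-1,0],0,0],[[0.58,-1,0],0,0],[[0.58,-1,0],0,0],[[0.58,-1,0],0,0],[[0.58,-1,0],0,0],[[0.58,-1,0],0,0],[[0.58,-1,0],0,0],[[0.58,-1,0],0,0]]}}

```text
t: 3.07
ee_pos: [377.8, -121.1, 223.0]
orientation: [3.136, 0.19, 0.001]
ft_force: [-0.6, 0.8, -0.8]
width: 87.7
grasp_force: 0.0
```

Emit:
{"method": "move_arm", "body": {"steps": [[[0.58,-1,0],0,0],[[0.58,-1,0],0,0],[[0.58,-1,0],0,0],[[0.58,-1,0],0,0],[[0.58,-1,0],0,0],[[0.58,-1,0],0,0],[[0.58,-1,0],0,0],[[0.58,-1,0],0,0],[[0.58,-1,0],0,0],[[0.58,-1,0],0,0],[[0.58,-1,0],0,0],[[0.58,-1,0],0,0],[[0.5,-0.8,0],0,0],[[0.5,-0.8,0],0,0],[[0,0,0],0,0],[[0,0,0],0,0]]}}

```text
t: 4.4
ee_pos: [533.9, 239.8, 222.4]
orientation: [3.135, 0.193, -0.0]
ft_force: [-0.8, -0.4, -0.8]
width: 87.8
grasp_force: 0.0
```

Emit:
{"method": "move_arm", "body": {"steps": [[[0.03,0.06,1],0,0],[[0,0,1],0,0],[[0,0,1],0,0],[[0,0,1],0,0],[[0,0,1],0,0],[[0,0,1],0,0],[[0,0,1],0,0],[[0,0,0.8],0,0],[[0,0,0.4],0,0],[[0,0,0.2],0,0],[[0,0,0],0,0],[[0,0,0],0,1],[[0,0,0],0,1],[[0,0,0],0,1],[[0,0,0],0,1],[[0,0,0],0,1],[[0,0,0],0,1],[[0,0,0],0,1]]}}

```text
t: 5.9
ee_pos: [535.3, 237.9, 13.4]
orientation: [-3.135, -0.19, -0.002]
ft_force: [-0.7, 0.3, 5.9]
width: 56.0
grasp_force: 30.0
```

Emit:
{"method": "move_arm", "body": {"steps": [[[0,0,-0.6],0,1],[[0,0,-1],0,1],[[0,0,-1],0,1],[[0,0,-1],0,1],[[0,0,-0.4],0,1],[[0.22,0.92,0],0,1],[[0.22,0.92,0],0,1],[[0.22,0.92,0],0,1],[[0.22,0.92,0],0,1],[[0.22,0.92,0],0,1],[[0.22,0.92,0],0,1],[[0.22,0.92,0],0,1],[[0.19,0.9,0],0,1],[[0,0,0],0,1],[[0,0,0],0,1],[[0,0,0],0,1],[[0,0,0],0,1]]}}

```text
t: 7.32
ee_pos: [599.3, 61.5, 112.2]
orientation: [-3.136, -0.191, 0.002]
ft_force: [0.4, 0.4, -1.3]
width: 56.5
grasp_force: 30.0
```

```bash
python3 - <<'E'
from h import *
np.set_printoptions(precision=2,suppress=True)
f=[]
for k in range(4):
    im=shot('side','side2.png' if k==3 else None);o=ctrl.get_obs();f.append(np.r_[o['ee_pos'],o['ft_force']])
print(np.array(f))
i=cv2.imread('pics/side2.png')[150:300,260:420];cv2.imwrite('pics/side2c.png',cv2.resize(i,None,fx=4,fy=4,interpolation=cv2.INTER_CUBIC))
E
```

```text
[[599.39  61.63 112.34   0.22  -0.14  -1.89]
 [599.48  61.64 112.47   0.04  -0.5   -1.67]
 [599.64  61.6  112.61  -0.24  -0.22  -1.62]
 [599.69  61.49 112.64  -0.48   0.69  -1.65]]
```

View pics/side2c.png

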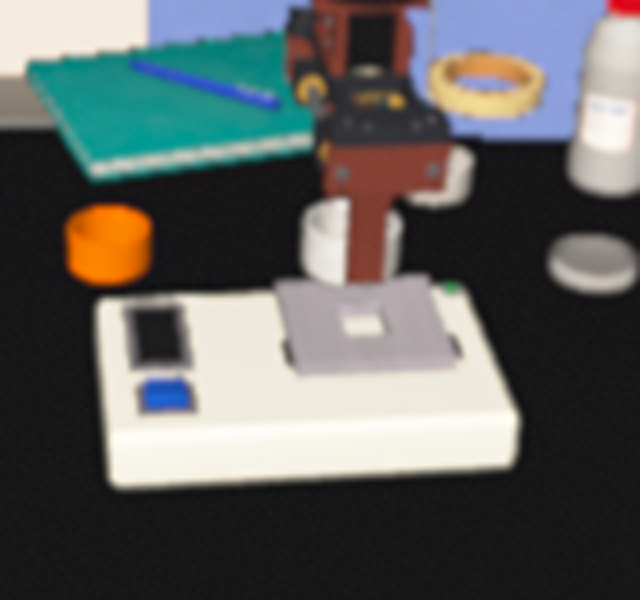

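Emit:
{"method": "move_arm", "body": {"steps": [[[0,0,0.4],0,1],[[0,0,0.4],0,1],[[0,0,0.3],0,1],[[0,0,0.08],0,1],[[0,0,0.06],0,1],[[0,0,0.06],0,1],[[0,0,0.04],0,1],[[0,0,0],0,1],[[0,0,0],0,1],[[0,0,0],0,1]]}}

```text
t: 8.35
ee_pos: [600.1, 60.7, 79.5]
orientation: [-3.136, -0.19, -0.001]
ft_force: [-0.9, -0.9, 0.4]
width: 56.2
grasp_force: 30.0
```

Emit:
{"method": "move_arm", "body": {"steps": [[[0,0,0.04],0,1],[[0.04,0,0],0,1],[[0.04,0,0],0,1],[[0.04,0,0],0,1],[[0,0,0],0,1],[[0,0,0],0,1]]}}

```text
t: 8.85
ee_pos: [603.2, 61.1, 78.3]
orientation: [-3.136, -0.19, -0.001]
ft_force: [-0.1, -0.0, 1.7]
width: 56.4
grasp_force: 30.0
```

Emit:
{"method": "move_arm", "body": {"steps": [[[0.04,0,0],0,1],[[0.04,0,0],0,1],[[0,0,0],0,1],[[0,0,0],0,1]]}}

```text
t: 9.18
ee_pos: [605.1, 61.3, 78.2]
orientation: [-3.136, -0.19, -0.0]
ft_force: [-1.0, 0.7, 1.6]
width: 56.7
grasp_force: 30.0
```

Emit:
{"method": "move_arm", "body": {"steps": [[[0.04,0,0],0,1],[[0,0,0],0,1],[[0,0,0],0,1]]}}

```text
t: 9.43
ee_pos: [605.9, 61.4, 78.2]
orientation: [-3.136, -0.19, -0.0]
ft_force: [-1.2, 0.0, 2.6]
width: 55.9
grasp_force: 30.0
```

Emit:
{"method": "move_arm", "body": {"steps": [[[0.03,0,0],0,1],[[0,0,0],0,1],[[0,0,0],0,1]]}}

```text
t: 9.68
ee_pos: [606.7, 61.6, 78.2]
orientation: [3.136, 0.19, 0.0]
ft_force: [-1.1, 0.1, 1.9]
width: 56.0
grasp_force: 30.0
```

Emit:
{"method": "move_arm", "body": {"steps": [[[0.03,0,0],0,1],[[0,0,0],0,1],[[0,0,0],0,1]]}}

```text
t: 9.93
ee_pos: [607.5, 61.6, 78.2]
orientation: [-3.136, -0.19, -0.0]
ft_force: [-1.3, -0.3, 2.0]
width: 56.3
grasp_force: 30.0
```

Emit:
{"method": "move_arm", "body": {"steps": [[[0.03,0,0],0,1],[[0,0,0],0,1],[[0,0,0],0,1]]}}

```text
t: 10.18
ee_pos: [608.3, 61.8, 78.2]
orientation: [-3.136, -0.19, -0.0]
ft_force: [-1.2, 0.1, 1.5]
width: 56.5
grasp_force: 30.0
```

Emit:
{"method": "move_arm", "body": {"steps": [[[0.03,0,0],0,1],[[0,0,0],0,1],[[0,0,0],0,1]]}}

```text
t: 10.43
ee_pos: [609.0, 61.8, 77.9]
orientation: [-3.136, -0.19, -0.0]
ft_force: [0.1, 0.7, -1.5]
width: 56.4
grasp_force: 30.0
```

Emit:
{"method": "move_arm", "body": {"steps": [[[0.03,0,0],0,1],[[0,0,0],0,1],[[0,0,0],0,1]]}}

```text
t: 10.68
ee_pos: [609.7, 61.9, 78.1]
orientation: [-3.136, -0.19, -0.0]
ft_force: [-0.7, -0.8, -1.4]
width: 56.0
grasp_force: 30.0
```

Emit:
{"method": "move_arm", "body": {"steps": [[[0,0,0.05],0,1],[[0,0,0.05],0,1],[[0,0,0.04],0,1],[[0,0,0],0,1],[[0,0,0],0,1],[[0,0,0],0,1]]}}

```text
t: 11.18
ee_pos: [609.6, 61.9, 74.7]
orientation: [-3.136, -0.19, 0.0]
ft_force: [-0.3, 0.9, -0.8]
width: 56.2
grasp_force: 30.0
```

Emit:
{"method": "move_arm", "body": {"steps": [[[0,0,0],0,0.2],[[0,0,0],0,0],[[0,0,0],0,0],[[0,0,0],0,0],[[0,0,0],0,0],[[0,0,-0.5],0,0],[[0,0,-1],0,0],[[0,0,-1],0,0],[[0,0,-1],0,0],[[-1,0,0],0,0.5],[[-1,0,0],0,1],[[-1,0,0],0,1],[[-1,0,0],0,1],[[0,0,0],0,1],[[0,0,0],0,1]]}}

```text
t: 12.43
ee_pos: [509.9, 49.8, 163.3]
orientation: [-3.136, -0.19, -0.002]
ft_force: [1.4, 0.6, -0.4]
width: 51.4
grasp_force: 0.0
```

```bash
python3 - <<'E'
from h import *
import sil
np.set_printoptions(precision=2,suppress=True)
ims={n:shot(n,n+'3.png') for n in('top','side')};o=ctrl.get_obs();print(o['ee_pos'],o['ft_force'])
x=proj(ims['side'],(609.5,61.9,80)); print(x, proj(ims['side'],(609.5,61.9,97)))
a=cv2.imread('pics/side3.png')[190:270,270:400];b=cv2.imread('pics/top3.png')[150:290,230:360]
a=cv2.resize(a,(520,320),interpolation=cv2.INTER_CUBIC);b=cv2.resize(b,(280,320),interpolation=cv2.INTER_CUBIC)
cv2.imwrite('pics/c3.png',np.hstack([a,b]))
E
```

```text
[511.8   49.95 163.19] [0.45 0.99 0.52]
[351.5  225.47] [351.88 219.32]
```

View pics/c3.png

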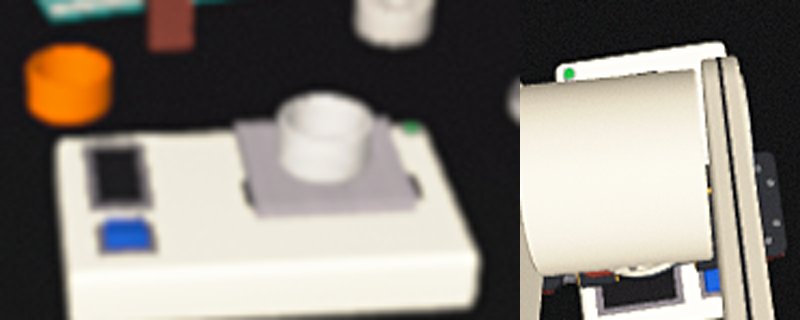

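Emit:
{"method": "move_arm", "body": {"steps": [[[-0.5,0.9,0],0,1],[[-0.48,0.89,0],0,1],[[0,0,0.8],0,1],[[0,0,0.8],0,1],[[0,0,0.8],0,1],[[0,0,0.8],0,1],[[0,0,0.6],0,1],[[0,0,0.28],0,1],[[0,0,0],0,1],[[0,0,0],0,1],[[0,0,0],0,1],[[0,0,0],0,1]]}}

```text
t: 13.53
ee_pos: [492.4, 2.5, 61.1]
orientation: [3.136, 0.19, 0.003]
ft_force: [0.8, 0.4, 0.2]
width: 0.7
grasp_force: 0.0
```

Emit:
{"method": "move_arm", "body": {"steps": [[[0,0,0.1],0,1],[[0,0,0.08],0,1],[[0,0,0.06],0,1],[[0,0,0.06],0,1],[[0,0,0.04],0,1],[[0,0,0.04],0,1],[[0,0,0],0,1],[[0,0,0],0,1],[[0,0,0],0,1]]}}

```text
t: 14.28
ee_pos: [491.7, 2.5, 50.8]
orientation: [3.136, 0.19, 0.001]
ft_force: [1.1, -0.4, 3.6]
width: 0.2
grasp_force: 1.8
```

Emit:
{"method": "move_arm", "body": {"steps": [[[0,0,0.04],0,1],[[0,0,0.02],0,1],[[0,0,0],0,1],[[0,0,0],0,1]]}}

```text
t: 14.62
ee_pos: [491.7, 2.5, 49.3]
orientation: [3.136, 0.19, 0.001]
ft_force: [0.5, 0.2, 6.0]
width: 0.6
grasp_force: 2.7
```

Emit:
{"method": "move_arm", "body": {"steps": [[[0,0,0],0,1],[[0,0,0],0,1],[[0,0,0],0,1],[[0,0,0],0,1],[[0,0,0],0,1],[[0,0,0],0,1],[[0,0,0],0,1],[[0,0,0],0,1],[[0,0,0],0,1],[[0,0,0],0,1],[[0,0,0],0,1],[[0,0,0],0,1],[[0,0,0],0,1],[[0,0,0],0,1],[[0,0,0],0,1]]}}

```text
t: 15.87
ee_pos: [491.7, 2.5, 49.3]
orientation: [3.136, 0.19, 0.001]
ft_force: [1.3, -0.5, 6.0]
width: 0.4
grasp_force: 2.7
```

Emit:
{"method": "move_arm", "body": {"steps": [[[0,0,-0.4],0,1],[[0,0,-1],0,1],[[0,0,-1],0,1],[[0,0,-1],0,1],[[0,0,-0.6],0,1],[[0.02,0.9,0],0,0.5],[[0.02,0.98,0],0,0],[[0.02,0.98,0],0,0],[[0.02,0.98,0],0,0],[[0.02,0.98,0],0,0],[[0.02,0.98,0],0,0],[[0.02,0.98,0],0,0],[[0.02,0.98,0],0,0],[[0.02,0.98,0],0,0],[[0.02,0.98,0],0,0],[[0.01,0.98,0],0,0],[[0,0,0],0,0],[[0,0,0],0,0],[[0,0,0],0,0]]}}

```text
t: 17.45
ee_pos: [528.0, -261.7, 148.9]
orientation: [-3.135, -0.189, 0.002]
ft_force: [0.2, 0.4, 0.3]
width: 87.1
grasp_force: 0.0
```

```bash
python3 - <<'E'
from h import *
np.set_printoptions(precision=2,suppress=True)
im=shot('side','side4.png');o=ctrl.get_obs();print(o['ee_pos'],o['orientation'],o['ft_force'],o['width'])
i=cv2.imread('pics/side4.png')[190:370,225:425];cv2.imwrite('pics/side4c.png',cv2.resize(i,None,fx=3,fy=3,interpolation=cv2.INTER_CUBIC))
E
```

```text
[ 528.17 -261.32  148.99] [-3.13 -0.19  0.  ] [ 0.88 -0.21  0.21] 87.45020501164377
```

View pics/side4c.png

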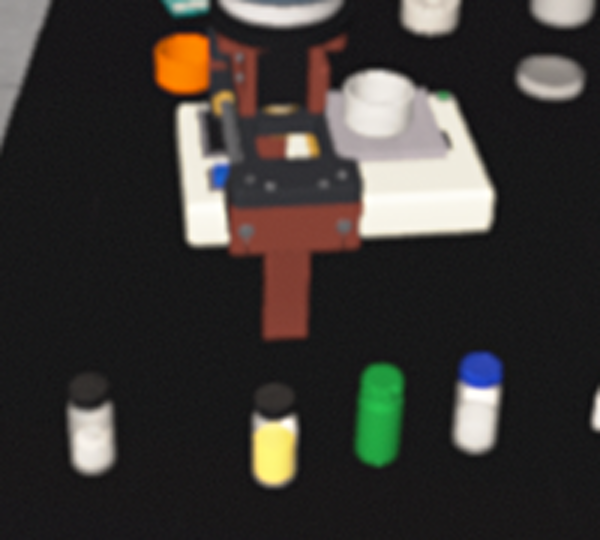

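Emit:
{"method": "move_arm", "body": {"steps": [[[0.04,0.08,0.8],0,0],[[0,0,1],0,0],[[0,0,1],0,0],[[0,0,0.9],0,0],[[0,0,0.6],0,0],[[0,0,0.38],0,0],[[0,0,0],0,0],[[0,0,0],0,0],[[0,0,0],0,1],[[0,0,0],0,1],[[0,0,0],0,1],[[0,0,0],0,1],[[0,0,0],0,1],[[0,0,0],0,1],[[0,0,0],0,1],[[0,0,0],0,1],[[0,0,0],0,1],[[0,0,0],0,1]]}}

```text
t: 19.0
ee_pos: [530.1, -264.3, 32.1]
orientation: [-3.136, -0.19, 0.0]
ft_force: [0.4, 0.8, 0.5]
width: 26.1
grasp_force: 30.0
```

Emit:
{"method": "move_arm", "body": {"steps": [[[0,0,-0.32],0,1],[[0,0,-0.8],0,1],[[0,0,-1],0,1],[[0,0,-1],0,1],[[0,0,-1],0,1],[[0,0,-1],0,1],[[0.36,-0.97,0],0,1],[[0.36,-0.97,0],0,1],[[0.36,-0.97,0],0,1],[[0.36,-0.97,0],0,1],[[0.36,-0.97,0],0,1],[[0.36,-0.97,0],0,1],[[0.36,-0.97,0],0,1],[[0.36,-0.97,0],0,1],[[0.37,-0.97,0],0,1],[[0.37,-0.97,0],0,1],[[0.37,-0.97,0],0,1],[[0.37,-0.97,0],0,1],[[0.37,-0.93,0],0,1]]}}

```text
t: 20.58
ee_pos: [609.7, 63.3, 160.8]
orientation: [-3.136, -0.19, -0.0]
ft_force: [0.9, -0.1, -1.2]
width: 25.6
grasp_force: 30.0
```

```bash
python3 - <<'E'
from h import *
np.set_printoptions(precision=2,suppress=True)
for k in range(5): im=shot('side','side5.png')
o=ctrl.get_obs();print(o['t'],o['ee_pos'],o['orientation'],o['ft_force'],o['width'])
i=cv2.imread('pics/side5.png')[150:270,270:430];cv2.imwrite('pics/side5c.png',cv2.resize(i,None,fx=4,fy=4,interpolation=cv2.INTER_CUBIC))
E
```

```text
20.8333 [609.27  61.61 160.36] [ 3.14  0.19 -0.  ] [-0.61  0.27  0.18] 25.64248921303946
```

View pics/side5c.png

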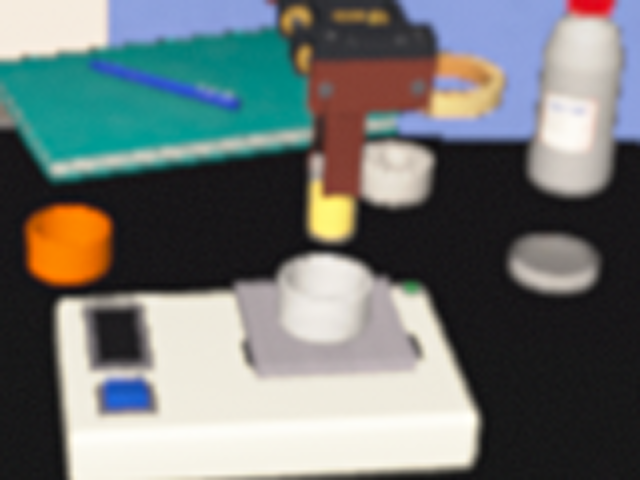

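Emit:
{"method": "move_arm", "body": {"steps": [[[0,0,0.5],0,1],[[0,0,0.6],0,1],[[0,0,0.5],0,1],[[0,0,0.3],0,1],[[0,0,0.16],0,1],[[0,0,0.08],0,1],[[0,0,0.04],0,1],[[0,0,0],0,1],[[0,0,0],0,1],[[0,0,0],0,1]]}}

```text
t: 21.67
ee_pos: [610.0, 62.0, 106.2]
orientation: [-3.136, -0.19, -0.002]
ft_force: [-0.7, -0.1, -0.3]
width: 26.1
grasp_force: 30.0
```

Emit:
{"method": "move_arm", "body": {"steps": [[[0,0,0.04],0,1],[[0,0,0.04],0,1],[[0,0,0],0,1],[[0,0,0],0,1],[[0,0,0],0,1]]}}

```text
t: 22.08
ee_pos: [609.6, 61.9, 103.7]
orientation: [3.136, 0.19, 0.0]
ft_force: [-0.1, 0.5, -0.4]
width: 25.8
grasp_force: 30.0
```

Emit:
{"method": "move_arm", "body": {"steps": [[[0,0,0.04],0,1],[[0,0,0],0,1],[[0,0,0],0,1],[[0,0,0],0,1]]}}

```text
t: 22.42
ee_pos: [609.6, 61.9, 102.7]
orientation: [-3.136, -0.19, 0.0]
ft_force: [-0.3, 0.4, -0.4]
width: 25.9
grasp_force: 30.0
```

Emit:
{"method": "move_arm", "body": {"steps": [[[0,0,0.04],0,1],[[0,0,0],0,1],[[0,0,0],0,1],[[0,0,0],0,1]]}}

```text
t: 22.75
ee_pos: [609.7, 61.9, 101.8]
orientation: [-3.136, -0.19, -0.0]
ft_force: [-0.1, -0.1, -0.6]
width: 25.7
grasp_force: 30.0
```

Emit:
{"method": "move_arm", "body": {"steps": [[[0,0,0.04],0,1],[[0,0,0],0,1],[[0,0,0],0,1],[[0,0,0],0,1]]}}

```text
t: 23.08
ee_pos: [609.7, 61.9, 100.8]
orientation: [3.136, 0.19, 0.0]
ft_force: [0.4, 0.4, 2.3]
width: 25.7
grasp_force: 30.0
```

```bash
python3 - <<'E'
from h import *
np.set_printoptions(precision=2,suppress=True)
f=[]
for k in range(6): im=shot('side','side6.png');o=ctrl.get_obs();f.append(o['ft_force'])
print(o['t'],o['ee_pos'],np.mean(f,0),o['width'])
i=cv2.imread('pics/side6.png')[170:270,290:420];cv2.imwrite('pics/side6c.png',cv2.resize(i,None,fx=5,fy=5,interpolation=cv2.INTER_CUBIC))
E
```

```text
23.3833 [609.66  61.92 100.73] [-0.1  -0.07  2.24] 25.80295430818843
```

View pics/side6c.png

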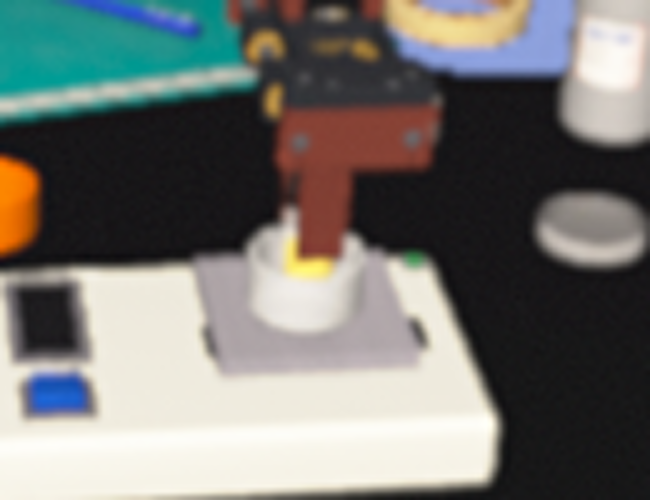

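Emit:
{"method": "move_arm", "body": {"steps": [[[0,0,-0.03],0,1],[[0,0,0],0,1],[[0,0,0],0,1]]}}

```text
t: 23.63
ee_pos: [609.6, 61.9, 101.4]
orientation: [3.136, 0.19, 0.0]
ft_force: [0.3, 0.2, 1.0]
width: 25.8
grasp_force: 30.0
```

Emit:
{"method": "move_arm", "body": {"steps": [[[0,0,0],0,0.6],[[0,0,0],0,0.5],[[0,0,0],0,0.4],[[0,0,0],0,0.4],[[0,0,0],0,0.4],[[0,0,0],0,0.4],[[0,0,-0.2],0,0.4],[[0,0,-0.5],0,0.4],[[0,0,-1],0,0.4],[[0,0,-1],0,0.4],[[0,0,-1],0,0.4],[[0,-1,-0.5],0,0.4],[[-0.5,-1,0],0,0.4],[[-0.5,-1,0],0,0.4],[[-0.5,-1,0],0,0.4],[[-0.5,-1,0],0,0.4],[[-0.5,-1,0],0,0.4],[[0,0,0],0,0.4]]}}

```text
t: 25.13
ee_pos: [527.2, 206.3, 207.6]
orientation: [-3.134, -0.194, 0.0]
ft_force: [0.4, 0.6, -0.6]
width: 52.6
grasp_force: 0.0
```

```bash
python3 - <<'E'
from h import *
np.set_printoptions(precision=2,suppress=True)
ims={n:shot(n,n+'7.png') for n in('top','side')};o=ctrl.get_obs();print(o['t'],o['ee_pos'],o['ft_force'],o['width'])
a=cv2.imread('pics/side7.png')[180:360,230:410];b=cv2.imread('pics/top7.png')[150:330,240:480]
a=cv2.resize(a,(400,400),interpolation=cv2.INTER_CUBIC);b=cv2.resize(b,(400,300),interpolation=cv2.INTER_CUBIC)
cv2.imwrite('pics/c7.png',np.hstack([a,np.vstack([b,np.zeros((100,400,3),np.uint8)])]))
E
```

```text
25.2333 [529.4  204.03 207.6 ] [-0.64 -0.15 -0.85] 52.79115042998528
```

View pics/c7.png

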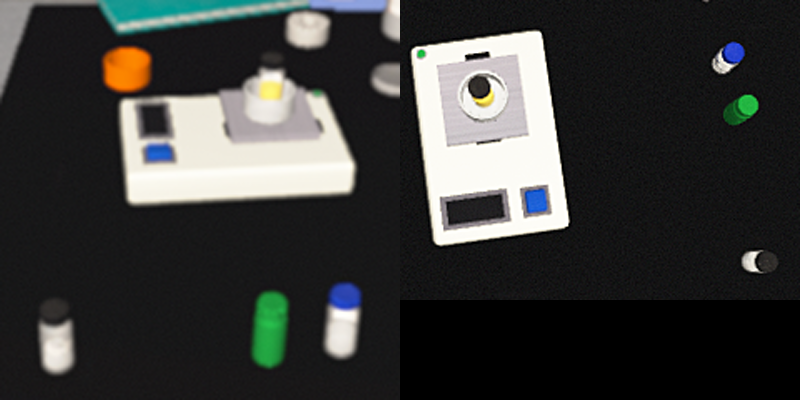

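```bash
python3 -c "
from workcell import ctrl
print(ctrl.close_job())"
```

```text
the job is handed in; nothing more can be done
None
```

I handed the job in at about 25 s of robot time. The cup's foot dropped into the slot, the tare key was held down for over a second with the cup empty, and the yellow vial stands upright in the cup with the other vials untouched; the hand-in returned no verdict.

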